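# Close the sliding jaw of a board frame by its brake release

## Robot

A 6-joint arm with a two-finger parallel gripper is mounted at the origin on a cart in front of the work surface, level with it; the furniture and walls round the work are solid. World frame = base frame: x ahead of the robot, y to its left, z up, the work surface at z = 0. Lengths are in m, angles in rad, forces in N, time in s.
With the tool pointing down it reaches from about 0.35 to 0.775 m from the base axis. Payload 5.5 kg.
Tool frame: the origin (TCP) lies on the centre line of the jaws, within the pads' length; the fingertips stand 17 mm ahead of it and the grasp point (between the pads) lies 2 mm behind it; z points along the fingers, y is the line along which they close (so a half turn about z gives the same grasp; the last joint's range is limited). The gripper opens to 85 mm and grips with 20 to 120 N. Pads are 22 mm wide; open, the fingers measure 114 mm over their backs; the gripper's body (76 mm by 85 mm) begins 54 mm behind the grasp point. The pads swing forward as they close: fully open they stand 13 mm farther back than shut.
Start: joints at [1.066, 0.313, 0.046, 1.304, 0, 1.431], TCP at [0.205, 0.537, 0.21] pointing down, gripper open.
Joint ranges: [-2.76, 2.76], [-0.86, 1.69], [-1.03, 1.26], [-2.2, 2.34], [-1.47, 1.5], [-3.14, 3.14]. Speed limits (rad/s): [2.57, 2.57, 3.14, 3.14, 3.14, 3.14].

## Interface

Orientations are given as a rotation vector (axis times angle).
In Python, from rig import * gives the robot as it stands.
- The arm moves only by the tool move_arm, never from a script. Its argument "plan" is a list of rows, each an object of numbers: "dx", "dy", "dz": the shift along the tool's x, y, z in units of 300 mm (1.0 is 300 mm); "twist": the turn about the tool's z in units of 0.5 rad (1.0 is 0.5 rad); "jaw": the opening, from 0 (shut) to 1 (fully open). In form: [{"dx": .., "dy": .., "dz": .., "twist": .., "jaw": ..}, ...]. A call has 1 to 12 rows; each row is the pose to reach, as a shift and turn from the pose commanded when the call began, along the tool's axes at that moment; what a row does not reach only later rows make up. A row lasts 1/12 s, in which the tool goes at most 41.7 mm and 7.16 degrees, less where a joint would pass 70% of its speed; a pose out of reach is approached as far as the arm can. A call with a number of a shift or a turn outside -1 to 1 is refused whole. A call with a gripper value outside its range is refused whole. The fingers move at their own pace and stop on an object; the grip force is fixed at half the most. Time passes only in rows, so rows that repeat a pose let the fingers close. It gives the time, the measured TCP pose, the force, the opening and the grip force at its end, in the units of the state.
- get_obs(): the state, without advancing time (a new reading comes with each control period).
- get_image(name): name is "scene" or "top" or "wrist"; returns the picture (384x512x3 uint8, red, green, blue); there is no depth.
- camera_model(name): a dict with "fx", "fy", "cx", "cy" (pixels), "view" (4x4, takes a point from world to camera coordinates); the wrist camera has in their place "tool_from_camera" (4x4, takes a point from camera to tool coordinates, whose origin is the TCP and whose axes are the flange's). Camera axes: x right, y down, z forward; pixel columns grow to the right and rows downward; lengths in m; the calibration is good to about 2 mm. A picture is of the moment at which its call begins: read the wrist's pose just before it. camera_model takes no time and is no camera call.
- finish_job(): hands the job in; it is judged then, once.
Trained networks look in the newest picture that a camera, given by its name, has taken for a name from the list of things; names that differ only in an ending like _2 or _b are one class to them, and where a whole thing is asked for, a point or a joint stands for the part that bears it (a point fixed in the world has none). Each returns a list of dicts, best first, with "confidence" (0 to 1); they miss things now and then, are a little off and sometimes report something else, mostly with a low value. They report only what shows in the picture. A call takes as long as a camera call. They do not tell look-alikes from the thing itself.
- boxes_of(camera, query): "point" ([x, y, z] in m, in the coordinates of the camera as it stood for that picture, good to about 4 mm: the middle of the surface that is visible of it).
- masks_of(camera, query): "mask" (384x512 bool, what is visible of it).
The state is a dict: "time": time; "joint_positions": joint angles; "joint_velocities": joint speeds; "tau": joint torques, N m; "position": TCP position; "tool_rot": TCP orientation; "ft_force": force on the tool from outside, world axes, zero at the start; "torque": the same for the moment, N m; "gripper_width": opening from 0.0 (shut) to 1.0 (fully open); "grasp_force": force on a finger pad.
Only numpy, scipy, OpenCV 4.12 (cv2) and the standard library are available. Lean on these libraries where they do the work, as an engineer would, in place of code of your own. Each camera call takes 0.05 s, during which the arm holds its last target. There are 200 camera calls.

## Task

The circuit board lying in the nearer clamping frame, the one with the blue pad, is to be held for soldering. With the fingertips press down the blue release pad in the middle of the sliding jaw, which frees the jaw's brake, and keeping it pressed push the jaw along its rods until it is fully home against the two orange stop collars; then let the pad come up again so that the brake holds the jaw there. Do not force the jaw against its brake, do not touch or lift the board, and leave the tools lying round the frame alone.

Things in the scene. Friction and masses are not known exactly. Their poses are not given: they have to be found in the camera images.
- clamp_frame: Grey/aluminium board frame fixed to the bench, 132 mm (x) by 280 mm (y); origin on the bench under its middle. Guide rods along y at x = +-50, z = 26 mm; end plates at y = 115..130 and -150..-137, top z = 42 mm. Fixed jaw at the +y end, top z = 56 mm; sliding jaw on the -y side. Orange stop collars (24 x 13 x 24 mm) on both rods at y = -6..7, top z = 38 mm, partly under the board.
- sliding_jaw (a joint): Jaw's distance from home, m: 0 = against both orange collars, grows toward the frame's -y (at most 0.080). Closing is a straight push toward the frame's +y. Aluminium crosspiece on the rods, 132 mm (x) by 46 mm (y), top z = 55 mm, at frame y = -52..-6 mm when home. Brake on: only some 15 N would drag it. Brake off: it slides with about 1 N and stays where left.
- release_pad (a joint): How far the blue release pad is pressed down, m: 0 = up (brake on), 0.006 = fully down. A spring pushes back: about 3 N at 1 mm, 6 N at 3 mm, 8 N fully down; from about 3 mm on the brake is off. It springs up by itself when let go, and the brake is on again.
- pad_top (a point): Centre of the flat top of the blue release pad, 68 mm above the bench when up; moves with jaw and pad. The pad stands 13 mm above the jaw, 50 mm (frame x) by 36 mm (y). A ridge 4 mm thick, 5.5 mm high crosses its board-side (+y) edge; the flat behind it is 32 mm deep (16 mm either side of this point), open at the rear and ends: a fingertip on the flat can push the ridge to +y.
- jaw_home (a point): Point of the frame where the middle of the sliding jaw's board-side face, at its top, stands when home: frame x = 0, y = -6 mm, z = 55 mm.
- board: Green circuit board, 90 x 100 x 2 mm, loose; origin mid-underside. It lies on four white pegs 46 mm above the bench, +y edge under the fixed jaw's lip, -y edge free. The sliding jaw's groove slips over that edge in the last 6 mm and may nudge the board up to 4 mm to +y; about 1.5 mm of play is left. Its tallest part reaches 60 mm above the bench.
- flux_syringe: White flux syringe, 28 x 150 x 18 mm, lying loose beyond the frame's +y end; origin under its middle. To be left alone.
- tweezers_a: Steel tweezers, 13 x 127 x 10 mm, lying loose beyond the frame's +y end; origin under its middle. To be left alone.
- driver_c: Small black screwdriver, 14 x 117 x 14 mm, lying loose across and beyond the frame's -y end; origin under its middle. To be left alone.
Things that resemble listed ones, but are neither listed nor needed, are in the scene too. Of the things that look like the board, the larger one is meant.

How it is judged:
By the outcome, as a careful person would: the job done as asked, in the order asked, and still so for the second after the job is handed in, with the robot touching nothing.
It also fails if it takes over 35 s, if anything falls off the work surface, if the arm or the gripper's body presses on something with over 40 N, if the wrist force passes 120 N, or if a joint passes its speed limit or range.

## Working session

There is one attempt and no reset: what is moved stays moved. The work goes in short steps, Python scripts to look and compute and a tool call to move; the robot and the scene stay as the last step left them, time stands still between calls to the robot, and variables do not carry over. Pictures are saved under pics/ and viewed, at most 10 in all, crops included, and the job is handed in when it is done.

Besides the shell and the picture viewer there is one more tool, called as name(argument=value, ...) on one line, values as JSON. move_arm: Moves the arm, as the interface text tells. Shifts and turns lie within -1 to 1; 1 stands for 300 mm of shift or 0.5 rad of turn. Its arguments: {"type":"object","properties":{"plan":{"type":"array"}},"required":["plan"]}

```bash
mkdir -p pics; cat > h.py <<'E'
from rig import *
import numpy as np, cv2
from scipy.spatial.transform import Rotation as R
def towold(cam,p,o=None):
    m=camera_model(cam); p=np.r_[p,1]
    if cam=='wrist':
        T=np.eye(4);T[:3,:3]=R.from_rotvec(o['tool_rot']).as_matrix();T[:3,3]=o['position']
        return (T@np.array(m['tool_from_camera'])@p)[:3]
    return (np.linalg.inv(np.array(m['view']))@p)[:3]
def save(n,im): cv2.imwrite('pics/'+n,cv2.cvtColor(im,cv2.COLOR_RGB2BGR))
def ray(cam,uv,z,o=None):
    m=camera_model(cam)
    d=np.array([(uv[0]-m['cx'])/m['fx'],(uv[1]-m['cy'])/m['fy'],1])
    a=towold(cam,[0,0,0],o);b=towold(cam,d,o)
    return a+(b-a)*(z-a[2])/(b[2]-a[2])
E
python3 - <<'E'
from h import *
o=get_obs();print(o)
a=get_image('top');b=get_image('scene')
save('a.png',a);save('b.png',b)
for c in('top','scene'):
  for q in('release_pad','clamp_frame','board','sliding_jaw'):
    for r in boxes_of(c,q)[:3]: print(c,q,round(r['confidence'],2),towold(c,r['point']).round(3))
E
```

```text
{'time': 0.0, 'joint_positions': array([1.06640088e+00, 3.13997249e-01, 4.49389745e-02, 1.30359533e+00,
       1.59514119e-05, 1.43117623e+00]), 'joint_velocities': array([-1.44470783e-03, -4.87185266e-04,  4.37585950e-04, -9.03330606e-04,
       -2.16429660e-05, -6.76644156e-04]), 'tau': array([-1.17487096e-03, -4.80625105e+01,  2.98533475e+01,  1.93056866e-02,
       -2.20772808e-04,  2.29602057e-05]), 'position': array([0.20486365, 0.53666069, 0.20939435]), 'tool_rot': array([-5.69706738e-01, -3.08889029e+00,  2.75899563e-03]), 'ft_force': array([-0.4294372 ,  0.14426462, -0.20554736]), 'torque': array([ 0.00946597, -0.06937344, -0.01770887]), 'grasp_force': 0.0, 'gripper_width': 0.9960373815400017}
top release_pad 0.77 [0.494 0.079 0.07 ]
top clamp_frame 0.91 [0.48  0.114 0.051]
top board 0.62 [0.47  0.207 0.052]
top board 0.57 [ 0.509 -0.226  0.002]
top sliding_jaw 0.62 [0.489 0.085 0.056]
scene release_pad 0.5 [0.463 0.161 0.036]
scene clamp_frame 0.77 [0.464 0.165 0.038]
scene board 0.85 [0.467 0.21  0.049]
scene board 0.57 [ 0.511 -0.223  0.001]
scene sliding_jaw 0.55 [0.479 0.097 0.056]
```

View pics/a.png

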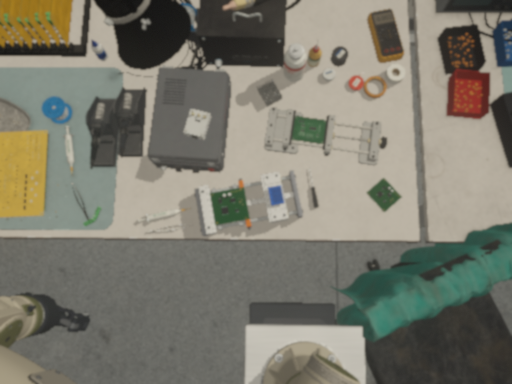

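View pics/b.png

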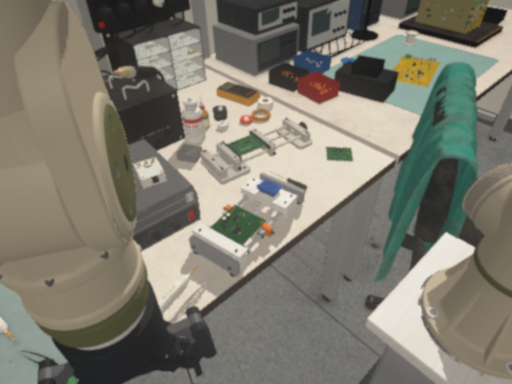

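The top view shows the nearer frame, with the blue pad at about (276,196), the board at (230,205) and the frame's +y pointing left. The other frame, at (320,135), has no blue pad. I'll move above the pad with the fingers shut.

move_arm(plan=[{"dx": -0.72, "dy": -0.54, "dz": 0, "twist": 1, "jaw": 0}, {"dx": -0.72, "dy": -0.54, "dz": 0, "twist": 1, "jaw": 0}, {"dx": -0.72, "dy": -0.54, "dz": 0, "twist": 1, "jaw": 0}, {"dx": -0.72, "dy": -0.54, "dz": 0, "twist": 1, "jaw": 0}, {"dx": -0.72, "dy": -0.54, "dz": 0, "twist": 1, "jaw": 0}, {"dx": -0.72, "dy": -0.54, "dz": 0, "twist": 1, "jaw": 0}, {"dx": -0.72, "dy": -0.54, "dz": 0, "twist": 1, "jaw": 0}, {"dx": -0.72, "dy": -0.54, "dz": 0, "twist": 1, "jaw": 0}])

```text
time: 1.17
position: [0.3512, 0.3058, 0.2106]
tool_rot: [1.324, 2.848, 0.0]
ft_force: [-0.1, -0.3, -0.7]
gripper_width: 0.006
grasp_force: 0.0
```

```bash
python3 - <<'E'
from h import *
o=get_obs();M=R.from_rotvec(o['tool_rot']).as_matrix();print(o['time'],o['position'],M.round(3),o['joint_positions'])
print((M.T@(np.array([.49,.085,.21])-o['position']))/.3)
# frame direction from top mask of pad, jaw, board
get_image('top')
for q,z in(('release_pad',.07),('board',.048),('clamp_frame',.045)):
  for r in masks_of('top',q)[:2]:
    m=r['mask'].astype(np.uint8);c=cv2.minAreaRect(cv2.findNonZero(m));P=cv2.boxPoints(c)
    print(q,r['confidence'],[ray('top',p,z)[:2].round(3) for p in P])
print(camera_model('wrist'))
E
```

```text
1.1667 [0.3511885  0.30575455 0.21061258] [[-0.645  0.764  0.001]
 [ 0.764  0.645 -0.001]
 [-0.001  0.001 -1.   ]] [ 5.44469053e-01  1.01115079e-01 -2.20613090e-01  1.24826946e+00
 -1.12021994e-03  1.41465659e+00]
[-0.86081434 -0.12067559  0.00302723]
release_pad 0.77 [array([0.515, 0.102]), array([0.522, 0.066]), array([0.472, 0.057]), array([0.466, 0.093])]
board 0.86 [array([0.502, 0.264]), array([0.519, 0.166]), array([0.429, 0.149]), array([0.412, 0.246])]
board 0.73 [array([ 0.507, -0.162]), array([ 0.553, -0.212]), array([ 0.495, -0.262]), array([ 0.45 , -0.213])]
clamp_frame 0.78 [array([0.52 , 0.309]), array([0.573, 0.027]), array([0.434, 0.003]), array([0.382, 0.279])]
{'fx': 293.3316709573937, 'fy': 293.3316709573937, 'cx': 258.43146410661956, 'cy': 190.65038392457868, 'tool_from_camera': array([[ 5.55427831e-05, -9.45899142e-01, -3.24460799e-01,
         8.30425880e-02],
       [ 9.99999994e-01,  8.24303867e-05, -6.91240647e-05,
        -1.07527129e-03],
       [ 9.21298227e-05, -3.24460793e-01,  9.45899141e-01,
        -1.63371040e-01],
       [ 0.00000000e+00,  0.00000000e+00,  0.00000000e+00,
         1.00000000e+00]])}
```

move_arm(plan=[{"dx": -0.884, "dy": -0.122, "dz": 0, "twist": 1, "jaw": 0}, {"dx": -0.884, "dy": -0.122, "dz": 0, "twist": 1, "jaw": 0}, {"dx": -0.884, "dy": -0.122, "dz": 0, "twist": 1, "jaw": 0}, {"dx": -0.884, "dy": -0.122, "dz": 0, "twist": 1, "jaw": 0}, {"dx": -0.884, "dy": -0.122, "dz": 0, "twist": 1, "jaw": 0}, {"dx": -0.884, "dy": -0.122, "dz": 0, "twist": 1, "jaw": 0}, {"dx": -0.884, "dy": -0.122, "dz": 0, "twist": 1, "jaw": 0}, {"dx": -0.884, "dy": -0.122, "dz": 0, "twist": 1, "jaw": 0}, {"dx": -0.884, "dy": -0.122, "dz": 0, "twist": 1, "jaw": 0}])

```text
time: 2.12
position: [0.4935, 0.0837, 0.2099]
tool_rot: [-1.981, -2.437, 0.0]
ft_force: [-1.0, 0.5, -0.4]
gripper_width: 0.0
grasp_force: 0.0
```

```bash
cat > look.py <<'E'
from h import *
import sys
o=get_obs();M=R.from_rotvec(o['tool_rot']).as_matrix();print(o['time'],o['position'].round(4),M[:,0].round(4),o['ft_force'].round(1))
save(sys.argv[1],get_image('wrist'))
for q in('release_pad','sliding_jaw','board'):
    for r in boxes_of('wrist',q)[:2]: print(q,round(r['confidence'],2),towold('wrist',r['point'],o).round(4))
for q,z in(('release_pad',.07),('sliding_jaw',.055),('board',.048)):
  for r in masks_of('wrist',q)[:1]:
    m=r['mask'].astype(np.uint8);P=cv2.boxPoints(cv2.minAreaRect(cv2.findNonZero(m)))
    print(q,round(r['confidence'],2),P.round(),[ray('wrist',p,z,o)[:2].round(4) for p in P])
E
python3 look.py c.png
```

```text
2.1167 [0.4935 0.0837 0.2099] [-2.043e-01  9.789e-01  7.000e-04] [-1.   0.5 -0.4]
release_pad 0.75 [0.4917 0.08   0.0655]
sliding_jaw 0.9 [0.4943 0.0821 0.056 ]
sliding_jaw 0.59 [0.4949 0.0941 0.0443]
board 0.67 [0.4983 0.0841 0.0713]
board 0.64 [0.4619 0.2026 0.0451]
release_pad 0.89 [[236. 159.]
 [282. 159.]
 [282. 191.]
 [236. 191.]] [array([0.4668, 0.0923]), array([0.5142, 0.1022]), array([0.5224, 0.0675]), array([0.4732, 0.0572])]
sliding_jaw 0.64 [[200. 190.]
 [200. 142.]
 [319. 142.]
 [319. 190.]] [array([0.4324, 0.0447]), array([0.4246, 0.0993]), array([0.5511, 0.1257]), array([0.5659, 0.0726])]
board 0.94 [[213.   0.]
 [305.   0.]
 [305.  98.]
 [213.  98.]] [array([0.4165, 0.2355]), array([0.5028, 0.2535]), array([0.5257, 0.1667]), array([0.4304, 0.1468])]
```

View pics/c.png

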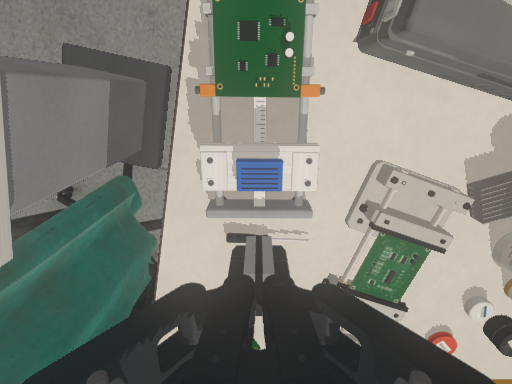

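The wrist view shows the pad at (236–282, 159–191), the jaw's front face at row ≈143, and the orange collars with lower edges at row ≈97. The frame is nearly square to the tool.

```bash
python3 - <<'E'
from h import *
o=get_obs();M=R.from_rotvec(o['tool_rot']).as_matrix()
im=get_image('wrist'); hsv=cv2.cvtColor(im,cv2.COLOR_RGB2HSV)
om=((hsv[...,0]<20)&(hsv[...,0]>5)&(hsv[...,1]>170)&(hsv[...,2]>120)).astype(np.uint8);om[110:]=0
n,l,s,c=cv2.connectedComponentsWithStats(om);print([x.tolist() for x in s[1:] if x[4]>40])
T=lambda p:(M.T@(p-o['position'])*1000).round(1)
for n,uv,z in(('jawfaceL',(203,143.5),.055),('jawfaceR',(317,143.5),.055),('padtop',(259,159),.071),('padbot',(259,191),.068),('padL',(236,175),.068),('padR',(282.5,175),.068),('colL',(208,97),.026),('colR',(313,97),.026)):
  print(n,T(ray('wrist',uv,z,o)))
save('d.png',cv2.resize(im[60:220,180:340],None,fx=3.5,fy=3.5,interpolation=cv2.INTER_CUBIC))
E
```

```text
[]
jawfaceL [ 27.5 -61.1 155.5]
jawfaceR [ 27.5  63.1 155.5]
padtop [ 1.390e+01 -1.000e-01  1.395e+02]
padbot [-2.270e+01 -1.000e-01  1.425e+02]
padL [ -4.4 -25.  142.5]
padR [ -4.4  25.4 142.5]
colL [ 75.1 -57.7 184.5]
colR [ 75.1  61.  184.5]
```

View pics/d.png

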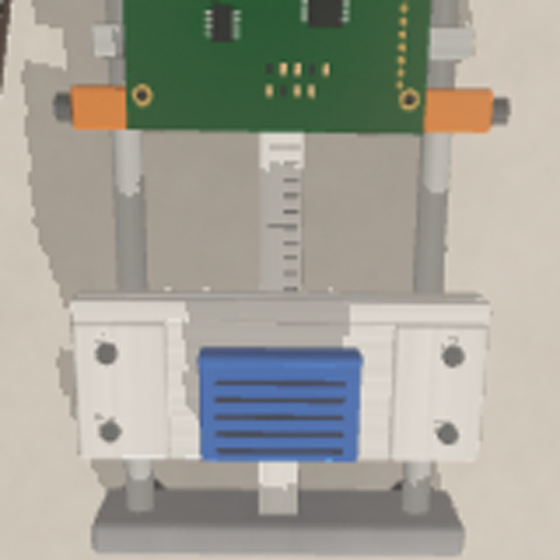

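move_arm(plan=[{"dx": -0.02, "dy": 0, "dz": 0.12, "twist": 0, "jaw": 0}, {"dx": -0.02, "dy": 0, "dz": 0.24, "twist": 0, "jaw": 0}, {"dx": -0.02, "dy": 0, "dz": 0.32, "twist": 0, "jaw": 0}, {"dx": -0.02, "dy": 0, "dz": 0.36, "twist": 0, "jaw": 0}, {"dx": -0.02, "dy": 0, "dz": 0.37, "twist": 0, "jaw": 0}, {"dx": -0.02, "dy": 0, "dz": 0.37, "twist": 0, "jaw": 0}, {"dx": -0.02, "dy": 0, "dz": 0.37, "twist": 0, "jaw": 0}])

```text
time: 3.1
position: [0.4952, 0.0776, 0.1002]
tool_rot: [1.98, 2.438, 0.001]
ft_force: [-0.9, 0.3, 0.1]
gripper_width: 0.001
grasp_force: 0.0
```

```bash
python3 look.py e.png
```

```text
3.1 [0.4952 0.0776 0.1002] [-2.049e-01  9.788e-01 -2.000e-04] [-0.9  0.3  0.1]
release_pad 0.77 [0.494  0.0789 0.0631]
sliding_jaw 0.79 [0.4951 0.0857 0.0572]
sliding_jaw 0.15 [0.4974 0.0828 0.0676]
board 0.82 [0.467  0.1871 0.0459]
release_pad 0.6 [[224. 182.]
 [294. 181.]
 [295. 230.]
 [225. 231.]] [array([0.4667, 0.0943]), array([0.5139, 0.1051]), array([0.5236, 0.069 ]), array([0.4735, 0.0575])]
sliding_jaw 0.89 [[170. 157.]
 [348. 157.]
 [348. 230.]
 [170. 230.]] [array([0.4246, 0.1004]), array([0.5506, 0.1267]), array([0.5683, 0.0706]), array([0.4309, 0.0419])]
```

View pics/e.png

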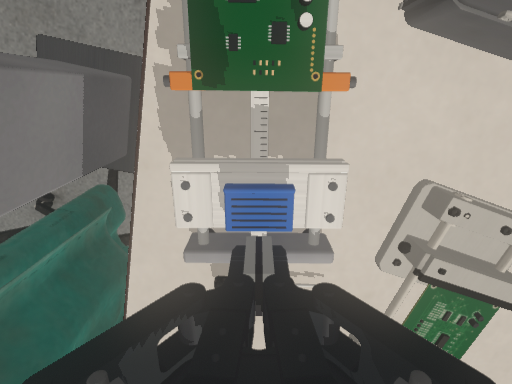

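The fingertips stand centred behind the ridge, with the pad at (224–294, 182–231) in view. I'll press down stepwise.

move_arm(plan=[{"dx": 0.003, "dy": 0, "dz": 0.03, "twist": 0, "jaw": 0}, {"dx": 0.003, "dy": 0, "dz": 0.045, "twist": 0, "jaw": 0}, {"dx": 0.003, "dy": 0, "dz": 0.053, "twist": 0, "jaw": 0}, {"dx": 0.003, "dy": 0, "dz": 0.053, "twist": 0, "jaw": 0}])

```text
time: 3.78
position: [0.4934, 0.0783, 0.0822]
tool_rot: [-1.98, -2.437, 0.002]
ft_force: [-0.0, -1.1, -0.3]
gripper_width: -0.001
grasp_force: 0.0
```

move_arm(plan=[{"dx": 0, "dy": 0, "dz": 0.007, "twist": 0, "jaw": 0}, {"dx": 0, "dy": 0, "dz": 0.007, "twist": 0, "jaw": 0}, {"dx": 0, "dy": 0, "dz": 0.007, "twist": 0, "jaw": 0}])

```text
time: 4.03
position: [0.4944, 0.0783, 0.0812]
tool_rot: [-1.981, -2.438, 0.0]
ft_force: [0.5, -0.8, 1.2]
gripper_width: 0.008
grasp_force: 0.0
```

move_arm(plan=[{"dx": 0, "dy": 0, "dz": 0.006, "twist": 0, "jaw": 0}, {"dx": 0, "dy": 0, "dz": 0.006, "twist": 0, "jaw": 0}, {"dx": 0, "dy": 0, "dz": 0.006, "twist": 0, "jaw": 0}])

```text
time: 4.28
position: [0.4944, 0.0783, 0.0795]
tool_rot: [1.981, 2.438, 0.0]
ft_force: [-0.3, 1.2, 0.1]
gripper_width: 0.001
grasp_force: 0.0
```

move_arm(plan=[{"dx": 0, "dy": 0, "dz": 0.005, "twist": 0, "jaw": 0}, {"dx": 0, "dy": 0, "dz": 0.005, "twist": 0, "jaw": 0}, {"dx": 0, "dy": 0, "dz": 0.005, "twist": 0, "jaw": 0}])

```text
time: 4.53
position: [0.4943, 0.0783, 0.0779]
tool_rot: [-1.981, -2.438, -0.0]
ft_force: [0.6, -0.5, -0.5]
gripper_width: 0.003
grasp_force: 0.0
```

```bash
python3 look.py f.png; python3 - <<'E'
import cv2
a=cv2.imread('pics/f.png');cv2.imwrite('pics/f2.png',cv2.resize(a[140:300,150:370],None,fx=3.5,fy=3.5,interpolation=cv2.INTER_CUBIC))
E
```

```text
4.5333 [0.4943 0.0783 0.0779] [-2.046e-01  9.789e-01  1.000e-04] [ 0.6 -0.5 -0.5]
release_pad 0.77 [0.4941 0.082  0.0667]
sliding_jaw 0.55 [0.4926 0.0885 0.054 ]
board 0.94 [0.4674 0.1844 0.0425]
release_pad 0.7 [[221. 195.]
 [299. 195.]
 [299. 246.]
 [221. 246.]] [array([0.4667, 0.0939]), array([0.5141, 0.1039]), array([0.523 , 0.0692]), array([0.4726, 0.0586])]
sliding_jaw 0.81 [[161. 246.]
 [161. 165.]
 [359. 166.]
 [359. 247.]] [array([0.4297, 0.0407]), array([0.4241, 0.1008]), array([0.5507, 0.1265]), array([0.5692, 0.0689])]
board 0.88 [[180.   0.]
 [337.   0.]
 [337.  92.]
 [180.  92.]] [array([0.4232, 0.1974]), array([0.5107, 0.2156]), array([0.5251, 0.1679]), array([0.4291, 0.1478])]
```

View pics/f2.png

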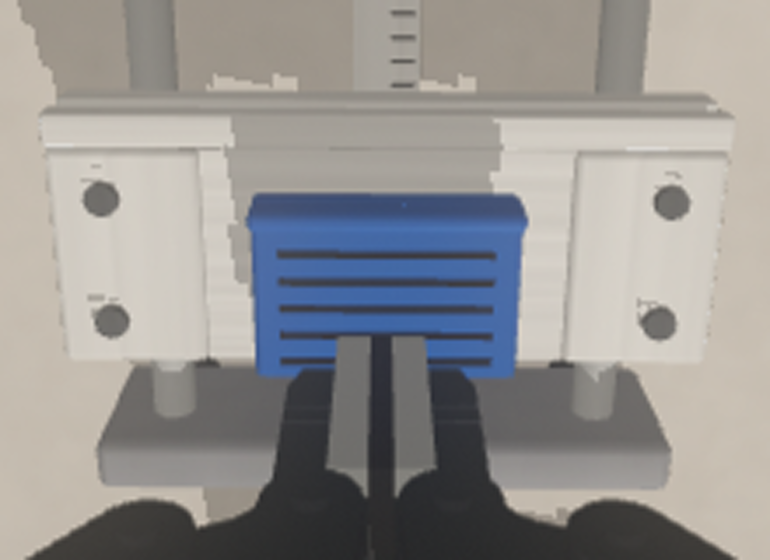

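The crop shows the fingertips over the rear half of the pad's flat, behind the ridge (row ≈203), and no contact yet. I'll keep descending by touch.

move_arm(plan=[{"dx": 0, "dy": 0, "dz": 0.006, "twist": 0, "jaw": 0}, {"dx": 0, "dy": 0, "dz": 0.006, "twist": 0, "jaw": 0}, {"dx": 0, "dy": 0, "dz": 0.006, "twist": 0, "jaw": 0}])

```text
time: 5.13
position: [0.4943, 0.0783, 0.076]
tool_rot: [-1.981, -2.438, 0.0]
ft_force: [0.6, 0.4, -0.4]
gripper_width: 0.001
grasp_force: 0.0
```

move_arm(plan=[{"dx": 0, "dy": 0, "dz": 0.006, "twist": 0, "jaw": 0}, {"dx": 0, "dy": 0, "dz": 0.006, "twist": 0, "jaw": 0}, {"dx": 0, "dy": 0, "dz": 0.006, "twist": 0, "jaw": 0}])

```text
time: 5.38
position: [0.4943, 0.0782, 0.0742]
tool_rot: [-1.981, -2.438, 0.0]
ft_force: [0.6, 0.0, -0.5]
gripper_width: -0.002
grasp_force: 0.0
```

```bash
python3 look.py g.png; python3 - <<'E'
import cv2
a=cv2.imread('pics/g.png');cv2.imwrite('pics/g2.png',cv2.resize(a[140:300,150:370],None,fx=3.5,fy=3.5,interpolation=cv2.INTER_CUBIC))
E
```

```text
5.3833 [0.4943 0.0782 0.0742] [-2.045e-01  9.789e-01  1.000e-04] [ 0.6  0.  -0.5]
release_pad 0.8 [0.4907 0.0831 0.0698]
sliding_jaw 0.81 [0.4927 0.0836 0.0543]
release_pad 0.82 [[219. 249.]
 [220. 195.]
 [301. 196.]
 [300. 250.]] [array([0.4718, 0.0584]), array([0.4663, 0.0952]), array([0.5147, 0.1045]), array([0.5235, 0.0682])]
sliding_jaw 0.57 [[158. 248.]
 [159. 165.]
 [361. 168.]
 [360. 251.]] [array([0.4288, 0.0413]), array([0.4239, 0.1019]), array([0.5509, 0.1263]), array([0.5692, 0.068 ])]
board 0.84 [[179.  93.]
 [179.   0.]
 [338.   0.]
 [338.  93.]] [array([0.4294, 0.1473]), array([0.4236, 0.1965]), array([0.5105, 0.2146]), array([0.5249, 0.1673])]
```

move_arm(plan=[{"dx": 0, "dy": 0, "dz": 0.007, "twist": 0, "jaw": 0}, {"dx": 0, "dy": 0, "dz": 0.007, "twist": 0, "jaw": 0}, {"dx": 0, "dy": 0, "dz": 0.007, "twist": 0, "jaw": 0}])

```text
time: 5.98
position: [0.4943, 0.0783, 0.0721]
tool_rot: [-1.981, -2.438, 0.0]
ft_force: [0.2, -0.2, -0.5]
gripper_width: 0.005
grasp_force: 0.0
```

move_arm(plan=[{"dx": 0, "dy": 0, "dz": 0.007, "twist": 0, "jaw": 0}, {"dx": 0, "dy": 0, "dz": 0.007, "twist": 0, "jaw": 0}, {"dx": 0, "dy": 0, "dz": 0.007, "twist": 0, "jaw": 0}])

```text
time: 6.23
position: [0.4942, 0.0783, 0.07]
tool_rot: [-1.981, -2.438, 0.0]
ft_force: [0.2, 0.0, -0.2]
gripper_width: 0.005
grasp_force: 0.0
```

```bash
python3 - <<'E'
from h import *
o=get_obs();a=get_image('wrist')[140:300,150:370];b=get_image('scene')[110:290,140:360]
f=lambda i:cv2.resize(i,(600,300) if 0 else (440,360),interpolation=cv2.INTER_CUBIC)
s=np.hstack([f(a),f(b)]);s=cv2.resize(s,(800,327));save('i.png',s)
E
```

```text
(no output)
```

View pics/i.png

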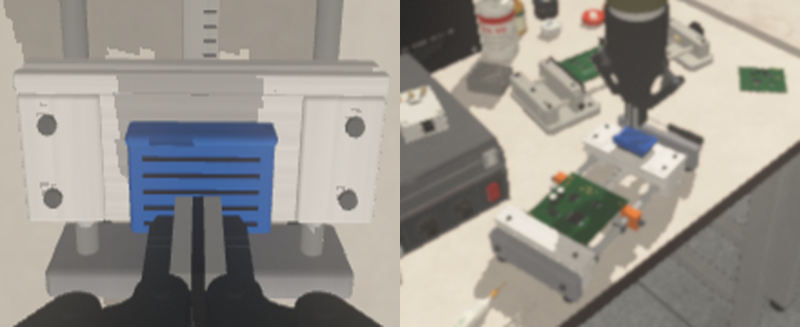

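The left pane (wrist) shows the tips over the pad's rear half. The right pane (scene) shows them near the pad's far edge, so I'll check their height by projecting the possible tip positions.

```bash
python3 - <<'E'
from h import *
o=get_obs();M=R.from_rotvec(o['tool_rot']).as_matrix();m=camera_model('scene');V=np.array(m['view'])
def pr(t):
    p=V@np.r_[o['position']+M@(np.array(t)/1000),1];return m['fx']*p[0]/p[2]+m['cx'],m['fy']*p[1]/p[2]+m['cy']
im=get_image('scene')
big=cv2.resize(im[140:210,230:310],None,fx=7,fy=7,interpolation=cv2.INTER_NEAREST)
for t,c in(((11,0,17),(255,0,0)),((0,0,0),(0,255,0)),((11,0,-26),(255,255,0)),((-11,0,17),(255,0,255)),((3.8,0,2),(0,255,255)),((20,0,-1),(0,0,0))):
    u,v=pr(t);print(t,round(u,1),round(v,1));cv2.circle(big,(int((u-230+.5)*7),int((v-140+.5)*7)),4,c,2)
save('j.png',big)
E
```

```text
(11, 0, 17) 267.7 193.0
(0, 0, 0) 270.3 185.2
(11, 0, -26) 267.7 179.4
(-11, 0, 17) 272.7 188.0
(3.8, 0, 2) 269.4 186.7
(20, 0, -1) 265.6 189.5
```

View pics/j.png

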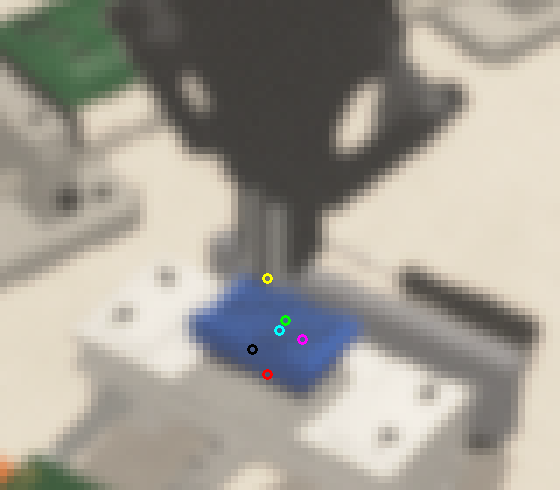

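Both cameras put the tip's front at tool (+11, −26) mm. The tips are therefore still about 28 mm above the pad, and contact is expected near TCP z ≈ 0.042.

move_arm(plan=[{"dx": 0, "dy": 0, "dz": 0.03, "twist": 0, "jaw": 0}, {"dx": 0, "dy": 0, "dz": 0.05, "twist": 0, "jaw": 0}, {"dx": 0, "dy": 0, "dz": 0.06, "twist": 0, "jaw": 0}, {"dx": 0, "dy": 0, "dz": 0.06, "twist": 0, "jaw": 0}])

```text
time: 6.72
position: [0.4933, 0.0783, 0.0509]
tool_rot: [-1.98, -2.437, 0.002]
ft_force: [-0.2, 0.4, 1.2]
gripper_width: -0.002
grasp_force: 0.0
```

```bash
python3 look.py k.png; python3 - <<'E'
import cv2
a=cv2.imread('pics/k.png');cv2.imwrite('pics/k2.png',cv2.resize(a[150:310,150:370],None,fx=3.5,fy=3.5,interpolation=cv2.INTER_CUBIC))
E
```

```text
6.7167 [0.4933 0.0783 0.0509] [-2.046e-01  9.789e-01  6.000e-04] [-0.2  0.4  1.2]
release_pad 0.9 [0.4926 0.0866 0.0649]
release_pad 0.69 [0.4877 0.1025 0.0559]
sliding_jaw 0.76 [0.4948 0.0887 0.0571]
board 0.83 [0.4666 0.1811 0.0462]
release_pad 0.63 [[216. 211.]
 [309. 211.]
 [309. 272.]
 [216. 272.]] [array([0.4662, 0.0947]), array([0.5147, 0.1049]), array([0.5245, 0.0682]), array([0.4722, 0.0572])]
sliding_jaw 0.65 [[148. 270.]
 [148. 175.]
 [377. 176.]
 [377. 271.]] [array([0.4291, 0.0389]), array([0.4241, 0.1019]), array([0.5507, 0.1277]), array([0.5712, 0.068 ])]
board 0.94 [[170.   0.]
 [352.   0.]
 [352.  93.]
 [170.  93.]] [array([0.4248, 0.191 ]), array([0.5121, 0.2092]), array([0.5253, 0.1678]), array([0.4295, 0.1478])]
```

View pics/k2.png

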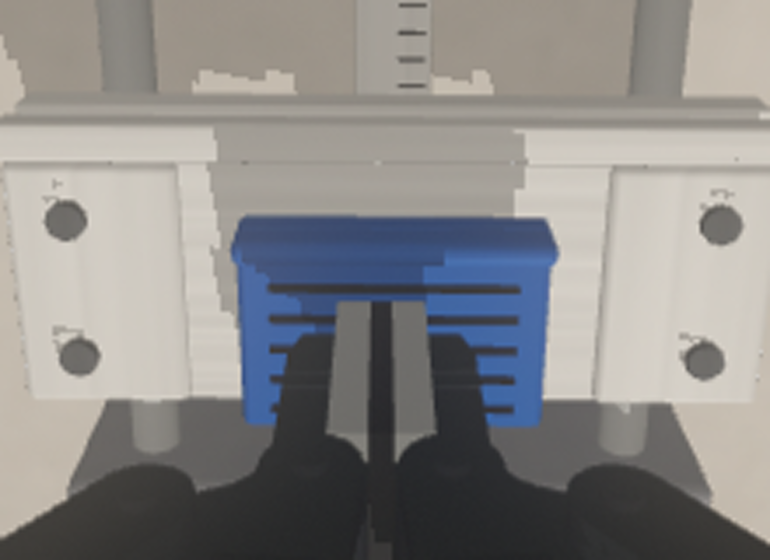

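The tips are now over the middle of the flat (front at row ≈236, ridge at row ≈225), still hovering. I'll continue down.

move_arm(plan=[{"dx": 0, "dy": 0, "dz": 0.013, "twist": 0, "jaw": 0}, {"dx": 0, "dy": 0, "dz": 0.017, "twist": 0, "jaw": 0}, {"dx": 0, "dy": 0, "dz": 0.017, "twist": 0, "jaw": 0}, {"dx": 0, "dy": 0, "dz": 0.017, "twist": 0, "jaw": 0}])

```text
time: 7.4
position: [0.4943, 0.0783, 0.047]
tool_rot: [-1.981, -2.438, 0.0]
ft_force: [0.1, 0.0, 0.6]
gripper_width: 0.001
grasp_force: 0.2
```

move_arm(plan=[{"dx": 0, "dy": 0, "dz": 0.006, "twist": 0, "jaw": 0}, {"dx": 0, "dy": 0, "dz": 0.006, "twist": 0, "jaw": 0}, {"dx": 0, "dy": 0, "dz": 0.006, "twist": 0, "jaw": 0}])

```text
time: 7.65
position: [0.4945, 0.0783, 0.0455]
tool_rot: [1.981, 2.438, 0.0]
ft_force: [-0.8, -0.5, 2.6]
gripper_width: 0.002
grasp_force: 1.5
```

move_arm(plan=[{"dx": 0, "dy": 0, "dz": 0.005, "twist": 0, "jaw": 0}, {"dx": 0, "dy": 0, "dz": 0.005, "twist": 0, "jaw": 0}, {"dx": 0, "dy": 0, "dz": 0.005, "twist": 0, "jaw": 0}])

```text
time: 7.9
position: [0.4945, 0.0782, 0.0441]
tool_rot: [1.981, 2.438, 0.0]
ft_force: [-1.7, -0.6, 5.1]
gripper_width: 0.001
grasp_force: 2.7
```

Contact. The force is 5 N at about 2.4 mm, so I'll press on to about 4.5 mm.

move_arm(plan=[{"dx": 0, "dy": 0, "dz": 0.008, "twist": 0, "jaw": 0}, {"dx": 0, "dy": 0, "dz": 0.008, "twist": 0, "jaw": 0}, {"dx": 0, "dy": 0, "dz": 0.008, "twist": 0, "jaw": 0}, {"dx": 0, "dy": 0, "dz": 0.008, "twist": 0, "jaw": 0}])

```text
time: 8.23
position: [0.4946, 0.0782, 0.0419]
tool_rot: [1.981, 2.438, 0.001]
ft_force: [-1.7, -0.3, 7.9]
gripper_width: -0.003
grasp_force: 3.5
```

move_arm(plan=[{"dx": 0.01, "dy": 0, "dz": 0, "twist": 0, "jaw": 0}, {"dx": 0.02, "dy": 0, "dz": 0, "twist": 0, "jaw": 0}, {"dx": 0.03, "dy": 0, "dz": 0, "twist": 0, "jaw": 0}, {"dx": 0.04, "dy": 0, "dz": 0, "twist": 0, "jaw": 0}, {"dx": 0.05, "dy": 0, "dz": 0, "twist": 0, "jaw": 0}, {"dx": 0.06, "dy": 0, "dz": 0, "twist": 0, "jaw": 0}, {"dx": 0.07, "dy": 0, "dz": 0, "twist": 0, "jaw": 0}, {"dx": 0.08, "dy": 0, "dz": 0, "twist": 0, "jaw": 0}, {"dx": 0.09, "dy": 0, "dz": 0, "twist": 0, "jaw": 0}, {"dx": 0.1, "dy": 0, "dz": 0, "twist": 0, "jaw": 0}, {"dx": 0.1, "dy": 0, "dz": 0, "twist": 0, "jaw": 0}])

```text
time: 9.15
position: [0.4885, 0.108, 0.042]
tool_rot: [1.98, 2.438, 0.001]
ft_force: [-1.9, 0.2, 6.7]
gripper_width: 0.004
grasp_force: 3.5
```

```bash
python3 look.py l.png; python3 - <<'E'
import cv2
a=cv2.imread('pics/l.png');cv2.imwrite('pics/l2.png',cv2.resize(a[40:310,120:400],None,fx=2.2,fy=2.2,interpolation=cv2.INTER_CUBIC))
E
```

```text
9.15 [0.4885 0.108  0.042 ] [-2.049e-01  9.788e-01  1.000e-04] [-1.9  0.2  6.7]
release_pad 0.77 [0.485  0.1171 0.0606]
sliding_jaw 0.77 [0.484  0.1203 0.0562]
board 0.92 [0.4644 0.1956 0.0458]
release_pad 0.86 [[214. 214.]
 [307. 213.]
 [308. 273.]
 [214. 274.]] [array([0.461 , 0.1266]), array([0.5066, 0.1368]), array([0.5161, 0.1028]), array([0.467 , 0.0917])]
sliding_jaw 0.55 [[140. 274.]
 [140. 180.]
 [380. 180.]
 [380. 274.]] [array([0.4228, 0.0719]), array([0.4183, 0.1311]), array([0.544 , 0.1575]), array([0.5638, 0.1014])]
board 0.79 [[163.   0.]
 [356.   0.]
 [356. 152.]
 [163. 152.]] [array([0.4196, 0.2183]), array([0.5072, 0.2366]), array([0.5293, 0.1684]), array([0.4268, 0.147 ])]
```

View pics/l2.png

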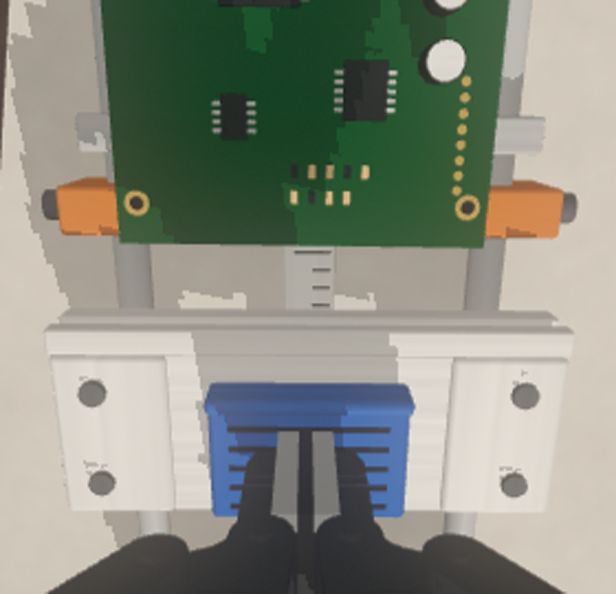

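The jaw followed the fingertips; about 18 mm is left between its front (crop row ≈320) and the collars (≈235). I'll go on.

move_arm(plan=[{"dx": 0.008, "dy": 0, "dz": 0, "twist": 0, "jaw": 0}, {"dx": 0.016, "dy": 0, "dz": 0, "twist": 0, "jaw": 0}, {"dx": 0.024, "dy": 0, "dz": 0, "twist": 0, "jaw": 0}, {"dx": 0.032, "dy": 0, "dz": 0, "twist": 0, "jaw": 0}, {"dx": 0.04, "dy": 0, "dz": 0, "twist": 0, "jaw": 0}, {"dx": 0.046, "dy": 0, "dz": 0, "twist": 0, "jaw": 0}, {"dx": 0.05, "dy": 0, "dz": 0, "twist": 0, "jaw": 0}, {"dx": 0.05, "dy": 0, "dz": 0, "twist": 0, "jaw": 0}])

```text
time: 10.17
position: [0.4856, 0.1224, 0.042]
tool_rot: [1.98, 2.438, 0.001]
ft_force: [-0.8, -0.3, 6.5]
gripper_width: -0.002
grasp_force: 3.5
```

move_arm(plan=[{"dx": 0.003, "dy": 0, "dz": 0, "twist": 0, "jaw": 0}, {"dx": 0.006, "dy": 0, "dz": 0, "twist": 0, "jaw": 0}, {"dx": 0.01, "dy": 0, "dz": 0, "twist": 0, "jaw": 0}, {"dx": 0.01, "dy": 0, "dz": 0, "twist": 0, "jaw": 0}])

```text
time: 10.5
position: [0.485, 0.1253, 0.042]
tool_rot: [1.981, 2.437, 0.001]
ft_force: [-1.5, -0.4, 6.9]
gripper_width: 0.001
grasp_force: 3.5
```

move_arm(plan=[{"dx": 0.003, "dy": 0, "dz": 0, "twist": 0, "jaw": 0}, {"dx": 0.006, "dy": 0, "dz": 0, "twist": 0, "jaw": 0}, {"dx": 0.006, "dy": 0, "dz": 0, "twist": 0, "jaw": 0}])

```text
time: 10.75
position: [0.4847, 0.127, 0.042]
tool_rot: [1.981, 2.437, 0.001]
ft_force: [-1.5, -0.0, 6.8]
gripper_width: -0.0
grasp_force: 3.5
```

move_arm(plan=[{"dx": 0.003, "dy": 0, "dz": 0, "twist": 0, "jaw": 0}, {"dx": 0.006, "dy": 0, "dz": 0, "twist": 0, "jaw": 0}, {"dx": 0.006, "dy": 0, "dz": 0, "twist": 0, "jaw": 0}])

```text
time: 11.0
position: [0.4843, 0.1287, 0.042]
tool_rot: [1.981, 2.437, 0.001]
ft_force: [-2.1, 0.2, 7.7]
gripper_width: -0.002
grasp_force: 3.5
```

move_arm(plan=[{"dx": 0.003, "dy": 0, "dz": 0, "twist": 0, "jaw": 0}, {"dx": 0.006, "dy": 0, "dz": 0, "twist": 0, "jaw": 0}, {"dx": 0.006, "dy": 0, "dz": 0, "twist": 0, "jaw": 0}])

```text
time: 11.25
position: [0.484, 0.1305, 0.042]
tool_rot: [1.981, 2.437, 0.001]
ft_force: [-1.0, -0.4, 6.7]
gripper_width: 0.004
grasp_force: 3.5
```

```bash
python3 look.py m.png; python3 - <<'E'
import cv2
a=cv2.imread('pics/m.png');cv2.imwrite('pics/m2.png',cv2.resize(a[80:310,120:400],None,fx=2.5,fy=2.5,interpolation=cv2.INTER_CUBIC))
E
```

```text
11.25 [0.484  0.1305 0.042 ] [-2.046e-01  9.789e-01 -4.000e-04] [-1.  -0.4  6.7]
release_pad 0.69 [0.4785 0.1383 0.0578]
sliding_jaw 0.96 [0.4786 0.1404 0.0546]
board 0.79 [0.4643 0.2085 0.0475]
release_pad 0.71 [[213. 274.]
 [213. 214.]
 [308. 214.]
 [308. 274.]] [array([0.4617, 0.1141]), array([0.4562, 0.149 ]), array([0.5028, 0.1588]), array([0.512 , 0.1246])]
sliding_jaw 0.7 [[138. 273.]
 [139. 179.]
 [381. 182.]
 [380. 276.]] [array([0.4169, 0.095 ]), array([0.4133, 0.1543]), array([0.5406, 0.179 ]), array([0.5599, 0.1223])]
board 0.71 [[163.   0.]
 [356.   0.]
 [356. 188.]
 [163. 188.]] [array([0.4151, 0.2408]), array([0.5027, 0.2592]), array([0.5312, 0.1712]), array([0.4244, 0.1489])]
```

View pics/m2.png

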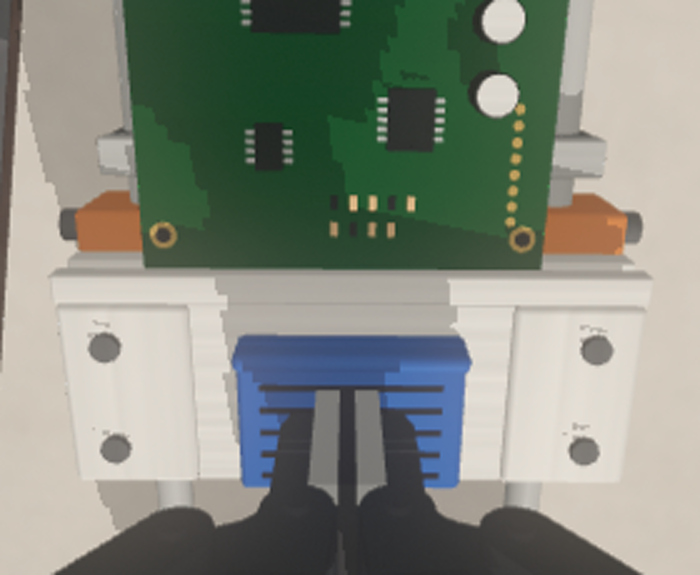

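The jaw's lower lip (crop row ≈255) has almost reached the collars (≈250), and the board's edge is at the groove. I'll continue in small steps until the force shows the stop.

move_arm(plan=[{"dx": 0.003, "dy": 0, "dz": 0, "twist": 0, "jaw": 0}, {"dx": 0.006, "dy": 0, "dz": 0, "twist": 0, "jaw": 0}, {"dx": 0.006, "dy": 0, "dz": 0, "twist": 0, "jaw": 0}])

```text
time: 11.85
position: [0.4836, 0.1323, 0.042]
tool_rot: [1.981, 2.437, 0.001]
ft_force: [-1.1, -0.9, 7.1]
gripper_width: -0.003
grasp_force: 3.5
```

move_arm(plan=[{"dx": 0.003, "dy": 0, "dz": 0, "twist": 0, "jaw": 0}, {"dx": 0.006, "dy": 0, "dz": 0, "twist": 0, "jaw": 0}, {"dx": 0.006, "dy": 0, "dz": 0, "twist": 0, "jaw": 0}])

```text
time: 12.1
position: [0.4832, 0.134, 0.042]
tool_rot: [1.981, 2.437, 0.001]
ft_force: [-1.3, -0.5, 6.5]
gripper_width: -0.005
grasp_force: 3.5
```

move_arm(plan=[{"dx": 0.003, "dy": 0, "dz": 0, "twist": 0, "jaw": 0}, {"dx": 0.006, "dy": 0, "dz": 0, "twist": 0, "jaw": 0}, {"dx": 0.006, "dy": 0, "dz": 0, "twist": 0, "jaw": 0}])

```text
time: 12.35
position: [0.4832, 0.1348, 0.0421]
tool_rot: [1.98, 2.435, -0.001]
ft_force: [-0.5, -3.9, 6.7]
gripper_width: 0.0
grasp_force: 3.5
```

move_arm(plan=[{"dx": 0.003, "dy": 0, "dz": 0, "twist": 0, "jaw": 0}, {"dx": 0.006, "dy": 0, "dz": 0, "twist": 0, "jaw": 0}, {"dx": 0.006, "dy": 0, "dz": 0, "twist": 0, "jaw": 0}])

```text
time: 12.6
position: [0.4832, 0.1365, 0.0422]
tool_rot: [1.98, 2.435, -0.001]
ft_force: [-0.3, -4.0, 5.9]
gripper_width: 0.002
grasp_force: 3.4
```

move_arm(plan=[{"dx": 0.003, "dy": 0, "dz": 0, "twist": 0, "jaw": 0}, {"dx": 0.006, "dy": 0, "dz": 0, "twist": 0, "jaw": 0}, {"dx": 0.006, "dy": 0, "dz": 0, "twist": 0, "jaw": 0}])

```text
time: 12.85
position: [0.4831, 0.1382, 0.0423]
tool_rot: [1.98, 2.434, -0.0]
ft_force: [-0.3, -4.0, 6.5]
gripper_width: 0.0
grasp_force: 3.4
```

```bash
python3 look.py n.png; python3 - <<'E'
import cv2,numpy as np
for f in'lmn':
  a=cv2.imread(f'pics/{f}.png')
  b,g,r=[a[...,i].astype(int) for i in range(3)]
  bl=(b>r+60)&(b>g+30)
  c=bl[:,215:235].sum(1);w=np.where(c>10)[0];print(f,'pad rows',w.min(),w.max())
  o=(r>b+60)&(r>g+35); ys,xs=np.where(o[:,120:400]);print('orange',ys.min(),ys.max(),[ (np.where(o[:,s])[0].max()) for s in (slice(140,190),slice(340,400))])
E
```

```text
12.85 [0.4831 0.1382 0.0423] [-0.2037  0.979  -0.0029] [-0.3 -4.   6.5]
release_pad 0.86 [0.4785 0.1441 0.0614]
sliding_jaw 0.69 [0.4778 0.1455 0.0569]
board 0.96 [0.4627 0.2153 0.047 ]
release_pad 0.71 [[212. 220.]
 [306. 220.]
 [306. 280.]
 [212. 280.]] [array([0.4552, 0.1534]), array([0.5018, 0.163 ]), array([0.511 , 0.1282]), array([0.4607, 0.1178])]
sliding_jaw 0.61 [[139. 280.]
 [139. 186.]
 [378. 187.]
 [378. 281.]] [array([0.4166, 0.0979]), array([0.4125, 0.158 ]), array([0.5391, 0.1836]), array([0.5589, 0.1264])]
board 0.62 [[161. 193.]
 [162.  14.]
 [351.  16.]
 [350. 194.]] [array([0.4224, 0.1535]), array([0.4144, 0.2427]), array([0.5016, 0.2603]), array([0.5281, 0.1745])]
l pad rows 224 273
orange 121 148 [np.int64(146), np.int64(148)]
m pad rows 223 273
orange 157 181 [np.int64(180), np.int64(181)]
n pad rows 230 277
orange 168 187 [np.int64(186), np.int64(187)]
```

move_arm(plan=[{"dx": 0.003, "dy": 0, "dz": 0, "twist": 0, "jaw": 0}, {"dx": 0.006, "dy": 0, "dz": 0, "twist": 0, "jaw": 0}, {"dx": 0.006, "dy": 0, "dz": 0, "twist": 0, "jaw": 0}])

```text
time: 13.45
position: [0.4829, 0.1391, 0.0423]
tool_rot: [1.979, 2.433, -0.002]
ft_force: [0.7, -7.8, 6.9]
gripper_width: 0.001
grasp_force: 5.6
```

move_arm(plan=[{"dx": 0.003, "dy": 0, "dz": 0, "twist": 0, "jaw": 0}, {"dx": 0.005, "dy": 0, "dz": 0, "twist": 0, "jaw": 0}, {"dx": 0.005, "dy": 0, "dz": 0, "twist": 0, "jaw": 0}])

```text
time: 13.7
position: [0.4829, 0.1393, 0.0423]
tool_rot: [1.979, 2.43, -0.005]
ft_force: [2.0, -11.6, 6.4]
gripper_width: 0.003
grasp_force: 7.7
```

It's a firm stop (12 N) with the ridge engaged. I'll ease the push a little while keeping it forward, lift so the pad rises and the brake sets, then back off and retreat upward.

move_arm(plan=[{"dx": -0.005, "dy": 0, "dz": 0, "twist": 0, "jaw": 0}, {"dx": -0.005, "dy": 0, "dz": 0, "twist": 0, "jaw": 0}, {"dx": -0.005, "dy": 0, "dz": -0.008, "twist": 0, "jaw": 0}, {"dx": -0.005, "dy": 0, "dz": -0.016, "twist": 0, "jaw": 0}, {"dx": -0.005, "dy": 0, "dz": -0.018, "twist": 0, "jaw": 0}, {"dx": -0.005, "dy": 0, "dz": -0.018, "twist": 0, "jaw": 0}])

```text
time: 14.2
position: [0.4828, 0.1392, 0.0471]
tool_rot: [1.98, 2.433, -0.002]
ft_force: [3.7, -6.2, 0.8]
gripper_width: -0.0
grasp_force: 4.1
```

move_arm(plan=[{"dx": -0.012, "dy": 0, "dz": -0.003, "twist": 0, "jaw": 0}, {"dx": -0.02, "dy": 0, "dz": -0.02, "twist": 0, "jaw": 0}, {"dx": -0.02, "dy": 0, "dz": -0.1, "twist": 0, "jaw": 0}, {"dx": -0.02, "dy": 0, "dz": -0.2, "twist": 0, "jaw": 0}, {"dx": -0.02, "dy": 0, "dz": -0.3, "twist": 0, "jaw": 0}, {"dx": -0.02, "dy": 0, "dz": -0.3, "twist": 0, "jaw": 0}, {"dx": -0.02, "dy": 0, "dz": -0.3, "twist": 0, "jaw": 0}])

```text
time: 14.78
position: [0.484, 0.1355, 0.1388]
tool_rot: [1.979, 2.436, 0.005]
ft_force: [0.0, 0.6, 0.0]
gripper_width: -0.003
grasp_force: 0.0
```

```bash
python3 look.py q.png; python3 - <<'E'
import cv2,numpy as np
from h import *
o=get_obs();M=R.from_rotvec(o['tool_rot']).as_matrix()
a=cv2.imread('pics/q.png');b,g,r=[a[...,i].astype(int) for i in range(3)]
om=((r>b+60)&(r>g+35));om[:,:150]=0;om[:,370:]=0;om[260:]=0
n,l,s,c=cv2.connectedComponentsWithStats(om.astype(np.uint8));print([x.tolist() for x in s[1:] if x[4]>40])
for col in (205,212,308,315): print(col,a[90:170:2,col].mean(1).astype(int).tolist())
bl=((b>r+60)&(b>g+30));ys,xs=np.where(bl[100:260,200:330]);v0,v1=ys.min()+100,ys.max()+100;print('pad rows',v0,v1)
f=lambda v,z:(M.T@(ray('wrist',(259,v),z,o)-o['position'])*1000).round(1)[0]
print('pad front/rear',f(v0,.071),f(v1,.068))
for x in s[1:]:
  if x[4]>40: print('collar',f(x[1],.038),f(x[1]+x[3],.038),f(x[1]+x[3],.026))
E
```

```text
14.7833 [0.484  0.1355 0.1388] [-2.047e-01  9.788e-01  2.000e-04] [0.  0.6 0. ]
release_pad 0.62 [0.4798 0.1363 0.067 ]
sliding_jaw 0.9 [0.4816 0.1414 0.0541]
board 0.63 [0.4639 0.2103 0.0479]
release_pad 0.85 [[228. 171.]
 [288. 171.]
 [288. 212.]
 [228. 212.]] [array([0.4552, 0.1499]), array([0.5032, 0.1599]), array([0.5118, 0.1246]), array([0.4614, 0.1141])]
sliding_jaw 0.89 [[182. 212.]
 [182. 150.]
 [334. 151.]
 [334. 213.]] [array([0.4197, 0.0986]), array([0.4131, 0.1559]), array([0.5399, 0.1814]), array([0.5561, 0.1258])]
board 0.85 [[199.  40.]
 [314.  40.]
 [314. 154.]
 [199. 154.]] [array([0.414 , 0.2429]), array([0.5016, 0.2613]), array([0.5255, 0.1743]), array([0.4266, 0.1537])]
[[186, 140, 18, 11, 164], [307, 141, 23, 10, 183]]
205 [69, 69, 68, 68, 68, 68, 68, 67, 68, 68, 67, 67, 68, 67, 69, 69, 69, 70, 70, 70, 71, 71, 71, 73, 74, 73, 74, 75, 69, 70, 71, 71, 145, 204, 208, 211, 187, 201, 211, 212]
212 [68, 68, 66, 66, 67, 66, 66, 66, 66, 65, 66, 65, 66, 66, 65, 67, 68, 67, 70, 69, 69, 69, 69, 71, 71, 72, 73, 67, 79, 113, 116, 77, 143, 203, 208, 211, 185, 199, 210, 211]
308 [77, 77, 77, 77, 77, 77, 77, 77, 77, 77, 78, 78, 80, 81, 81, 85, 85, 84, 110, 106, 107, 117, 122, 127, 131, 136, 140, 107, 118, 117, 118, 149, 152, 206, 210, 214, 215, 190, 214, 214]
315 [184, 184, 184, 185, 184, 184, 184, 184, 185, 184, 184, 184, 151, 143, 143, 143, 142, 116, 179, 179, 145, 140, 140, 141, 142, 142, 139, 107, 120, 119, 120, 149, 154, 206, 210, 215, 217, 188, 213, 214]
pad rows 175 212
pad front/rear 17.7 -15.9
collar 40.6 30.7 28.3
collar 39.7 30.7 28.3
```

```bash
python3 -c "
from rig import *
print(finish_job())"
```

```text
the job is handed in; nothing more can be done
None
```

I pressed the pad, pushed the jaw to a firm 12 N stop against the collars, released the pad so the brake is set, lifted the arm clear and handed the job in at about 15 s. The final position was checked by force and image measurements, not by eye, because I had viewed 11 pictures, one over the limit of 10.

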